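# Fetch the paste syringe from behind the jar

## Task

A paste syringe lies in the flip-lid bin behind a paste jar, most of it under the fixed deck: swing the lid up and over until it stays open by itself, lift the jar out and stand it on the worktop. Draw the syringe forward until it is clear of the deck, let go, then take it by its barrel and lay it flat in the top tray of the clear stack. Put the jar back where it stood and leave the lid open; set things down rather than dropping them, keep the jar upright, and do not shove the trays or the pliers, dish and spool lying around.

Things in the scene. Friction and masses are not known exactly. Their poses are not given: they have to be found in the camera images.
- bin: white plastic bin, fixed; 210 deep (x) x 124 wide (y) x 54 mm high. Origin: centre of its underside; +x to its back (away from the robot at yaw 0), z up. Floor 3 mm thick, side and back walls 3 mm. A fixed deck (50 to 54 mm up) roofs it from x = -5 mm to the back. In front of that is the open bay, x = -105 to -5 mm: with the lid open it has no top and no front, only floor and sides
- bin_lid (a joint): hinge of the grey lid (it forms the bin's top and front over the bay), rad: 0 = shut, about 1.67 = balance point, 2.75 = stop, leaning back open over the deck. Hardly any friction: let go before the balance point it falls shut, past it it falls open. 80 g; the top reaches 103 mm from the hinge, the front hangs 50 mm down from its edge
- lid_tab (a point): centre of the pull tab, which sticks 26 mm out from the middle of the lid's upper front edge: 30 mm wide (along the hinge), 7 mm thick. This point is 14 mm beyond the lid's front and 117 mm from the hinge line, 54.5 mm up when shut. Can be pinched across its 30 mm width from above and turns between the pads as the lid swings
- lid_hinge (a point): middle of the lid's hinge line: x = -5, z = +56 mm in the bin's frame; the line runs along the bin's y
- jar: closed white paste jar with a red band, standing on the bin's floor in the bay in front of the syringe; 38 mm tall, base 35 mm across (to 24 mm up), screw lid 38 mm across (24 to 38 mm up), 35 to 70 g. Origin: centre of the underside, z up. (A like jar with a cream lid, near the dish, is not used)
- syringe: capped paste syringe lying on the bin's floor along the bin's x, about 18 g, 138 mm long. Origin: centre of its underside; +x to the nozzle (towards the bin's back), nozzle end at x = +69, plunger end at -69 mm. The two finger wings (24 mm across, 19 mm high, at x = -28 mm) start just under the deck's edge, so only the plunger shows. It lies slightly nose down
- disc (a point): centre of the syringe's orange thumb disc: 16 mm across, 5 mm thick, x = -66.5 mm, z = 9.5 mm in its frame; pinched across from above
- barrel (a point): point on the axis of the syringe's barrel, x = +10 mm, z = 10 mm in its frame, near the centre of mass; barrel 12 mm thick, from x = -27 to +48 mm
- trays: nest of clear plastic trays, loose, 0.4 kg, 120 (its x) x 244 (its y) x 101 mm high. Origin: centre of its underside, z up. The top tray is open: floor 48 mm up, inside 104 (x) x 228 mm (y) between upright 2 mm walls up to 101 mm. Empty; the syringe fits along its y
- pliers: bystander: steel orthodontic pliers lying flat, 122 x 35 x 9 mm. Origin: centre of the underside
- dish: bystander: small pink mixing dish, 39 mm across, 25 mm tall. Origin: centre of the underside
- spool: bystander: grey spool of elastic chain lying flat, 39 mm across, 14 mm tall. Origin: centre of the underside

How it is judged (in metres and radians):
On the way, in this order (a step that is already met when the one before it is completed fails the run):
1. the lid has been swung past its balance point and leans back open (value of joint bin_lid above 2.4 rad), for 0.3 s.
2. the jar stands upright on the worktop beside or in front of the bin, let go ((x of jar in the frame of bin below -0.12 m or y of jar in the frame of bin above 0.078 m or y of jar in the frame of bin below -0.078 m or x of jar in the frame of bin above 0.12 m) and angle between jar's own z axis and vertical below 0.12 rad and contact force between the fingers and jar below 0.05 N and height (world z) of jar below 0.012 m), for 0.2 s.
3. the syringe has been drawn forward until it is clear of the deck and lies there, let go, the jar still out of the bin (x of syringe in the frame of bin below -0.066 m and height (world z) of barrel below 0.025 m and contact force between the fingers and syringe below 0.05 N and (x of jar in the frame of bin below -0.12 m or y of jar in the frame of bin above 0.078 m or y of jar in the frame of bin below -0.078 m or x of jar in the frame of bin above 0.12 m) and angle between syringe's own x axis and vertical between 1.37 and 1.77 rad), for 0.2 s.
4. the syringe is lifted, held by its barrel (not by the plunger end) (height (world z) of barrel above 0.06 m and distance between the grasp point and barrel below 0.055 m and contact force between the fingers and syringe above 0.5 N), for 0.1 s.
At the end, for the whole second after the job is handed in: The syringe lies flat and at rest on the floor of the top tray; the jar stands upright (within 0.12 rad) within 20 mm of where it started in the bin; the lid is open (over 2.4 rad); nothing is held (value of joint bin_lid above 2.4 rad and x of barrel in the frame of trays between -0.052 and 0.052 m and y of barrel in the frame of trays between -0.1 and 0.1 m and z of barrel in the frame of trays between 0.046 and 0.068 m and angle between syringe's own x axis and vertical between 1.37 and 1.77 rad and contact force between the fingers and syringe below 0.05 N and linear speed of each of syringe, jar below 0.02 m/s and distance of jar from where it was at the start of the episode below 0.02 m and angle between jar's own z axis and vertical below 0.12 rad and contact force between the fingers and jar below 0.05 N); the robot touches nothing.
It fails at once if the jar is tipped over (angle between jar's own z axis and vertical above 0.7 rad).
It fails at once if the jar or the syringe is dropped or thrown instead of set down (faster than 0.8 m/s while no finger touches it) ((linear speed of jar above 0.8 m/s and contact force between the fingers and jar below 0.02 N) or (linear speed of syringe above 0.8 m/s and contact force between the fingers and syringe below 0.02 N)).
It fails at once if the stack of trays is pushed more than 40 mm (distance of trays from where it was at the start of the episode above 0.04 m).
It fails at once if the pliers, the mixing dish or the spool are pushed more than 40 mm (distance of any of pliers, dish, spool from where it was at the start of the episode above 0.04 m).
It also fails if it takes over 72 s, if anything falls off the work surface, if the arm or the gripper's body presses on something with over 40 N, if the wrist force passes 120 N, or if a joint passes its speed limit or range.

## Robot

A 7-joint arm with a two-finger parallel gripper is mounted at the origin on a cart in front of the work surface, level with it; the furniture and walls round the work are solid. World frame = base frame: x ahead of the robot, y to its left, z up, the work surface at z = 0. Lengths are in mm, angles in rad, forces in N, time in s.
With the tool pointing down it reaches from about 400 to 875 mm from the base axis. Payload 4.4 kg.
Tool frame: the origin (TCP) lies midway between the tips of the shut fingers; the grasp point (between the pads) lies 19 mm behind it (ctrl.grip_point_offset is the distance from the TCP to the grasp point, in mm); z points along the fingers, y is the line along which they close (so a half turn about z gives the same grasp; the last joint's range is limited). The gripper opens to 85 mm and grips with 20 to 120 N. Pads are 22 mm wide; open, the fingers measure 114 mm over their backs; the gripper's body (76 mm by 85 mm) begins 54 mm behind the grasp point. The pads swing forward as they close: fully open they stand 13 mm farther back than shut.
Start: joints at [-1.29, 0.628, 0.038, 1.517, -0.027, 0.996, -0.02], TCP at [220.905, 611.325, 231.313] pointing down, gripper open.
Joint ranges: [-3.06, 3.06], [-0.37, 2.12], [-1.25, 1.32], [0.18, 2.47], [-1.1, 4.24], [0.23, 1.98], [-2.94, 2.94]. Speed limits (rad/s): [2.57, 2.57, 3.14, 3.14, 3.14, 3.14, 3.14].

## Interface

Orientations are given as [roll, pitch, yaw] about the fixed x, y, z axes, in that order (R = Rz(yaw) Ry(pitch) Rx(roll)).
In Python, from cell import ctrl gives the robot as it stands.
- The arm moves only by the shell command python3 nudge.py 'ROWS'. ROWS is a JSON object whose key "segments" holds a list of rows, 1 to 12 of them, each of 7 numbers: dx, dy, dz in mm, then a rotation vector rx, ry, rz in rad, then the finger opening in mm; each row shifts and turns the commanded pose from where the row before left it, along the tool's axes as they then stand; what a row does not reach is not made up. A row lasts 1/10 s, in which the tool goes at most 50 mm and 0.15 rad, less where a joint would pass 70% of its speed; a pose out of reach is approached as far as the arm can. The fingers move at their own pace and stop on an object; the grip force is fixed at half the most. Time passes only in rows, so rows that do not move let the fingers close. It prints the time, the measured TCP pose, the force, the opening and the grip force at its end. Input that does not fit is refused with a message, and nothing moves.
- ctrl.read_state(): the state, without advancing time (a new reading comes with each control period).
- ctrl.get_image(name): name is "side" or "top"; returns the picture (420x560x3 uint8, blue, green, red); there is no depth.
- ctrl.calibration(name): a dict with "fx", "fy", "cx", "cy" (pixels), "k1" (the pictures are not rectified: a ray, as slopes to the right and down, at radius r is drawn at 1 + k1 r^2 times it, then the intrinsics apply), "rvec" (rotation vector, rad) and "tvec" (3), from world to camera coordinates, as OpenCV has them. Camera axes: x right, y down, z forward; pixel columns grow to the right and rows downward; lengths in mm; the calibration is good to about 2 mm. A picture is of the moment at which its call begins. calibration takes no time and is no camera call.
- ctrl.finish_job(): hands the job in; it is judged then, once.
The state is a dict: "clock": time; "qpos": joint angles; "qd": joint speeds; "tau": joint torques, N m; "eef_pos": TCP position; "tool_rot": TCP orientation; "force": force on the tool from outside, world axes, zero at the start; "torque": the same for the moment, N m; "width": finger opening in mm; "gripper_force": force on a finger pad.
Only numpy, scipy, OpenCV 4.12 (cv2) and the standard library are available. Lean on these libraries where they do the work, as an engineer would, in place of code of your own. Each camera call takes 0.05 s, during which the arm holds its last target. There are 200 camera calls.

## Working session

There is one attempt and no reset: what is moved stays moved. The work goes in short steps, Python scripts to look and compute and a shell command to move; the robot and the scene stay as the last step left them, time stands still between calls to the robot, and variables do not carry over. Pictures are saved under pics/ and viewed, at most 10 in all, crops included, and the job is handed in when it is done.

```bash
ls; mkdir -p pics; python3 - <<'E'
from cell import ctrl
import cv2
for n in("side","top"):
    cv2.imwrite(f"pics/{n}0.png",ctrl.get_image(n)); print(n,ctrl.calibration(n))
s=ctrl.read_state(); print(s, ctrl.grip_point_offset)
E
```

```text
cell.py
nudge.py
pics
side {'fx': 417.63489629144885, 'fy': 417.63489629144885, 'cx': 278.96105958119665, 'cy': 213.61085135289522, 'k1': -0.008365442949530982, 'rvec': array([ 0.49789425, -2.63170566,  1.34658851]), 'tvec': array([501.79485949, 150.41871482, 757.68932848])}
top {'fx': 452.9634745144097, 'fy': 452.9634745144097, 'cx': 289.29627884078855, 'cy': 213.51902711849922, 'k1': 0.04038688106206176, 'rvec': array([ 2.00928814, -2.20669724,  0.23349888]), 'tvec': array([ 65.65739206, 547.9567857 , 814.14565268])}
{'clock': 0.1, 'qpos': array([-1.28980716,  0.62921151,  0.03842914,  1.5182653 , -0.02698115,
        0.99629311, -0.01997588]), 'qd': array([-0.00218252, -0.00152523, -0.00070194, -0.00167339,  0.00025004,
       -0.00063496, -0.00014223]), 'tau': array([ 2.71683108e-03, -5.64534688e+01,  1.22999556e+00, -1.93977410e+01,
        1.11718118e-02,  5.35702886e-03, -7.06493509e-06]), 'eef_pos': array([220.70171797, 610.79723986, 230.50892217]), 'tool_rot': array([-3.13993300e+00,  2.08720686e-05,  2.79485058e+00]), 'force': array([-0.69042398,  0.61951195,  1.11470533]), 'torque': array([-0.02278009,  0.03366319,  0.02841585]), 'gripper_force': 0.0, 'width': 85.27460090380241} 18.700000000000003
```

View pics/side0.png

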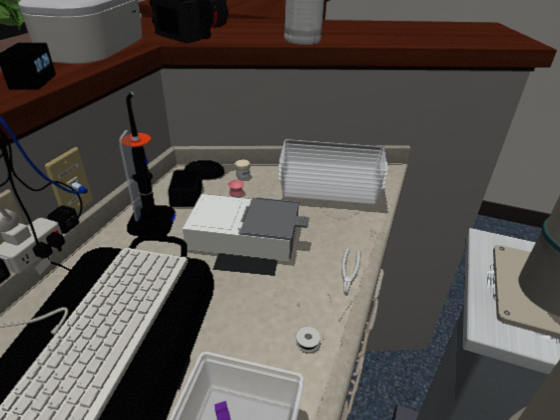

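View pics/top0.png

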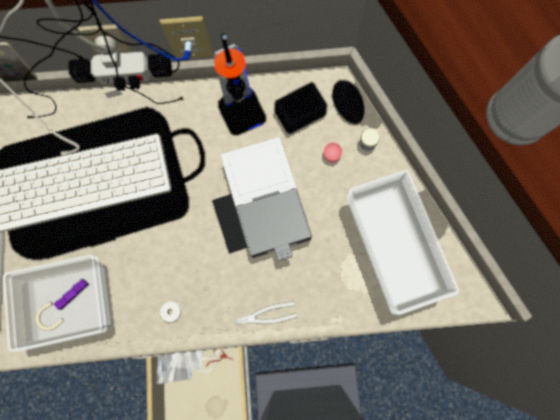

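The side view shows the bin's white deck and grey lid with its tab at about (303,220), and the trays at (333,170). In the top view the tab is at (283,252), the lid's corners at (237,205)–(309,238), and the trays around (402,243). I'll write helpers and measure these.

```bash
cat > h.py <<'E'
from cell import ctrl
import cv2, numpy as np
from scipy.spatial.transform import Rotation as Ro
def cam(n):
    c=ctrl.calibration(n); R=cv2.Rodrigues(np.array(c['rvec']))[0]; t=np.array(c['tvec'])
    K=np.array([[c['fx'],0,c['cx']],[0,c['fy'],c['cy']],[0,0,1]]); return K,np.array([c['k1'],0,0,0]),R,t
def ray(n,p):
    K,d,R,t=cam(n); u=cv2.undistortPoints(np.array([[p]],float),K,d)[0,0]
    v=R.T@np.array([u[0],u[1],1]); return -R.T@t, v/np.linalg.norm(v)
def plane(n,p,z):
    o,v=ray(n,p); return o+v*(z-o[2])/v[2]
def tri(ps,pt):
    a,u=ray('side',ps); b,v=ray('top',pt)
    s=np.linalg.lstsq(np.c_[u,-v],b-a,rcond=None)[0]; P,Q=a+s[0]*u,b+s[1]*v
    return (P+Q)/2, np.linalg.norm(P-Q)
def proj(n,X):
    K,d,R,t=cam(n); return cv2.projectPoints(np.atleast_2d(X).astype(float),cv2.Rodrigues(R)[0],t,K,d)[0][:,0]
def tool(dst,yaw=None,pitch=None):
    """offset from TCP to world point dst in tool axes"""
    s=ctrl.read_state(); R=Ro.from_euler('xyz',s['tool_rot']); return R.inv().apply(np.array(dst)-s['eef_pos'])
np.set_printoptions(precision=1,suppress=True)
E
python3 - <<'E'
from h import *
for n in('side','top'): print(n,ray(n,(280,210)))
print('tab',tri((303,220),(283,252)))
for p in [(237,205),(292,190),(309,238),(246,254),(222,154),(282,141)]: print('bin54',p,plane('top',p,54))
for p in [(348,187),(407,173),(455,292),(397,311)]: print('tray101',p,plane('top',p,101))
for nm,p in dict(pl=(268,314),dish=(333,152),spool=(170,312),jar2=(369,138)).items(): print(nm,plane('top',p,12))
for n in('side','top'):
    im=cv2.imread(f'pics/{n}0.png'); 
    c=im[130:270,180:320] if n=='side' else im[130:270,210:320]
    cv2.imwrite(f'pics/{n}0c.png',cv2.resize(c,None,fx=4,fy=4,interpolation=cv2.INTER_CUBIC))
a=cv2.imread('pics/side0c.png');b=cv2.imread('pics/top0c.png')
m=np.hstack([a,b]);print(m.shape);cv2.imwrite('pics/m0.png',cv2.resize(m,(800,int(m.shape[0]*.8))))
E
```

```text
side (array([295.3, 672.5, 555.9]), array([ 0.3, -0.8, -0.6]))
top (array([365.8,  27.6, 912.6]), array([ 0.2,  0. , -1. ]))
tab (array([476.7,  32.6,  59.7]), np.float64(3.6105873048111494))
bin54 (237, 205) [579.3 113.9  54. ]
bin54 (292, 190) [599.4   4.4  54. ]
bin54 (309, 238) [501.5 -19.1  54. ]
bin54 (246, 254) [482.1 103.4  54. ]
bin54 (222, 154) [686.5 136.5  54. ]
bin54 (282, 141) [702.7  14.8  54. ]
tray101 (348, 187) [582.5 -98.3 101. ]
tray101 (407, 173) [ 598.9 -210.6  101. ]
tray101 (455, 292) [ 375.1 -261.3  101. ]
tray101 (397, 311) [ 351.8 -155.9  101. ]
pl [367.4  73.   12. ]
dish [684.7 -89.9  12. ]
spool [389.3 261.6  12. ]
jar2 [ 708.3 -168.7   12. ]
(560, 1000, 3)
```

View pics/m0.png

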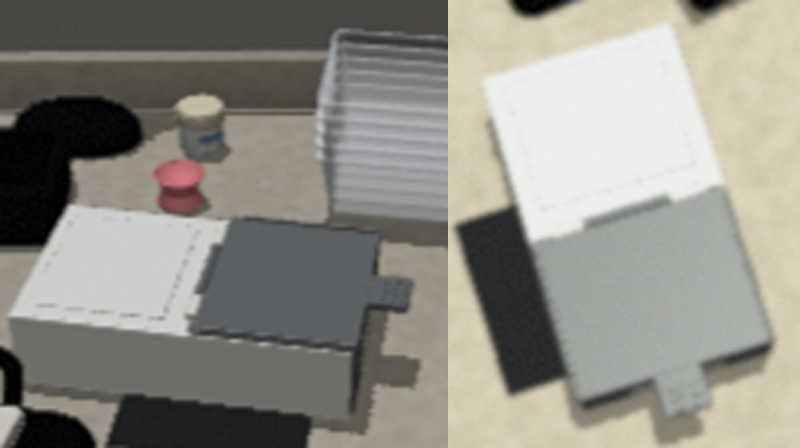

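```bash
python3 - <<'E'
from h import *
T=lambda u,v:(210+(u-448)/3.2-.3,130+v/3.2-.3)
S=lambda u,v:(180+u/3.2-.3,130+v/3.2-.3)
print('tab',tri(S(391,292),T(684,390)))
print('deck near-left/hinge', tri(S(75,207),T(671,24)),tri(S(12,317),T(484,78)))
print('front right/left lid', tri(S(380,232),T(773,343)),tri(S(355,345),T(583,402)))
C=[((105,62),T(484,78),54),((105,-62),T(671,24),54),((-105,62),T(583,402),55),((-105,-62),T(773,343),55),((-119,0),T(684,390),54.5)]
A=[];B=[]
for (x,y),p,z in C:
    w=plane('top',p,z)[:2]; A.append((x,y));B.append(w)
A=np.array(A,float);B=np.array(B); a=A-A.mean(0);b=B-B.mean(0)
th=np.arctan2((a[:,0]*b[:,1]-a[:,1]*b[:,0]).sum(),(a*b).sum()); R=np.array([[np.cos(th),-np.sin(th)],[np.sin(th),np.cos(th)]])
t=B.mean(0)-R@A.mean(0); print('bin',t,th); print(B-(A@R.T+t))
for nm,p in dict(hinge=(-5,0),tab=(-122,0)).items(): print(nm,R@np.array(p)+t)
# trays
im=cv2.imread('pics/top0.png');
P=np.array([plane('top',p,101)[:2] for p in [(348,187),(407,173),(455,292),(397,311)]]); print(P.mean(0),[np.linalg.norm(P[i]-P[(i+1)%4]) for i in range(4)])
d=P[0]+P[1]-P[2]-P[3];print('tray y axis yaw',np.arctan2(d[1],d[0]))
print(ctrl.read_state()['tool_rot'])
E
```

```text
tab (array([478.5,  31.8,  56.1]), np.float64(2.4478158052870507))
deck near-left/hinge (array([709.4,  18.7,  53.1]), np.float64(4.318933989720234)) (array([685.6, 138.3,  51.9]), np.float64(3.3903697991196813))
front right/left lid (array([502.7, -23.2,  59.6]), np.float64(0.8649928410966075)) (array([478.8,  92.3,  58.6]), np.float64(1.82776919068255))
bin [595.1  56.7] 0.2099730804741877
[[ 1.7 -0.7]
 [ 0.5  1.3]
 [-1.1 -3.1]
 [-2.3  2.3]
 [ 1.2  0.1]]
hinge [590.2  55.7]
tab [475.8  31.3]
[ 477.1 -181.5] [np.float64(113.52613084466194), np.float64(229.50953045630732), np.float64(107.94950129322476), np.float64(237.7923622530385)]
tray y axis yaw 0.23397769108581828
[-3.1  0.   2.8]
```

The bin is at about (595,57) with yaw 0.21, and the tab at about (477,31.5,55). I'll use tool yaw 0.21+π for everything, which makes tool axes −bin x, +bin y and down. I turn first, then travel.

```bash
python3 nudge.py '{"segments":[[0,0,0,0,0,-0.14,85],[0,0,0,0,0,-0.14,85],[0,0,0,0,0,-0.14,85],[0,0,0,0,0,-0.137,85],[-8,-40,0,0,0,0,85],[-8,-40,0,0,0,0,85],[-8,-40,0,0,0,0,85],[-8,-40,0,0,0,0,85],[-8,-40,0,0,0,0,85],[-8,-40,0,0,0,0,85],[-8,-40,0,0,0,0,85],[-8,-40,0,0,0,0,85]]}'
python3 nudge.py '{"segments":[[-8,-40,0,0,0,0,60],[-8,-40,0,0,0,0,60],[-8,-40,0,0,0,0,60],[-8,-40,0,0,0,0,60],[-8,-40,0,0,0,0,60],[-8,-40,0,0,0,0,60],[-8,-40,0,0,0,0,60],[0,0,0,0,0,0,60],[0,0,0,0,0,0,60]]}'
python3 -c "
from h import *
print(tool([477,31.5,46]),ctrl.read_state()['tool_rot'])"
python3 nudge.py '{"segments":[[-10,-20,40,0,0,0,60],[0,0,40,0,0,0,60],[0,0,40,0,0,0,60],[0,0,40,0,0,0,60],[0,0,20,0,0,0,60],[0,0,10,0,0,0,60],[0,0,0,0,0,0,60]]}'
python3 -c "
from h import *
print(tool([477,31.5,41]))
a=ctrl.get_image('side')[150:270,220:360];b=ctrl.get_image('top')[190:310,210:350]
cv2.imwrite('pics/m1.png',cv2.resize(np.hstack([a,b]),None,fx=2.85,fy=2.85,interpolation=cv2.INTER_CUBIC))"
```

```text
clock: 2.9
eef_pos: [476.4, 33.4, 40.4]
tool_rot: [3.141, -0.002, -2.929]
force: [-0.1, 0.2, 0.1]
width: 60.3
gripper_force: 0.0
[-0.1 -2.  -0.6]
```

View pics/m1.png

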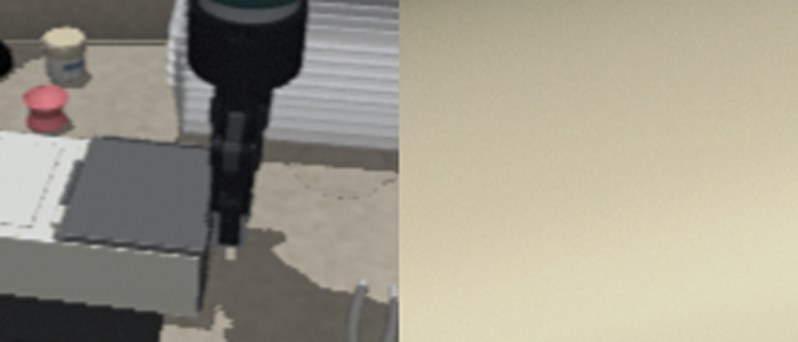

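The side view shows the finger straddling the tab close to the lid's front; the arm blocks the top camera. I'll shift 2 mm outward and close.

```bash
python3 nudge.py '{"segments":[[2,-2,0,0,0,0,60],[0,0,0,0,0,0,20],[0,0,0,0,0,0,20],[0,0,0,0,0,0,20],[0,0,0,0,0,0,20]]}'
```

```text
clock: 3.5
eef_pos: [475.7, 32.6, 42.7]
tool_rot: [3.139, 0.001, -2.929]
force: [-3.7, 7.0, 13.1]
width: 28.4
gripper_force: 58.2
```

```bash
python3 nudge.py '{"segments":[[-2.4,0,-23.5,0,0,0,20],[-7,0,-22.4,0,0,0,20],[-11.3,0,-20.8,0,0,0,20],[-15.1,0,-17.9,0,0,0,20],[-18.5,0,-14.6,0,0,0,20],[0,0,0,0,0,0,20]]}'
```

```text
clock: 4.1
eef_pos: [528.9, 44.2, 142.0]
tool_rot: [3.138, -0.0, -2.928]
force: [-3.8, 5.6, -0.2]
width: 28.2
gripper_force: 60.5
```

```bash
python3 nudge.py '{"segments":[[-21,0,-10.7,0,0,0,20],[-22.7,0,-6.3,0,0,0,20],[-23.5,0,-1.7,0,0,0,20],[-23.4,0,3,0,0,0,20],[-22.3,0,7.7,0,0,0,20],[-20.4,0,11.9,0,0,0,20],[0,0,0,0,0,0,20]]}'
```

```text
clock: 4.8
eef_pos: [660.5, 69.5, 135.2]
tool_rot: [3.141, 0.0, -2.931]
force: [-2.1, 0.5, 0.8]
width: 19.7
gripper_force: 0.1
```

```bash
python3 -c "
from h import *
a=ctrl.get_image('side')[100:300,160:400]
cv2.imwrite('pics/s2.png',cv2.resize(a,None,fx=2.5,fy=2.5,interpolation=cv2.INTER_CUBIC))"
```

```text
(no output)
```

View pics/s2.png

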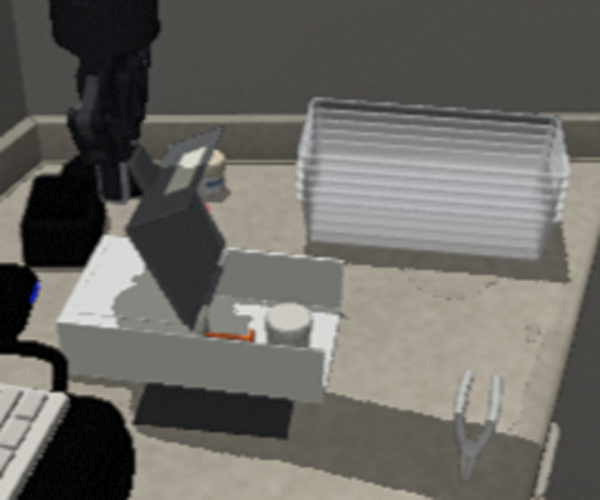

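The lid is past vertical, leaning at about 2 rad with the tab just slipped out, and the jar is visible at crop (290,325). I'll raise straight up and let it fall open.

```bash
python3 nudge.py '{"segments":[[-10,0,-45,0,0,0,20],[0,0,-50,0,0,0,20],[0,0,-20,0,0,0,20],[0,50,0,0,0,0,70],[0,50,0,0,0,0,70],[0,50,0,0,0,0,70],[0,50,0,0,0,0,70],[0,50,0,0,0,0,70],[0,0,0,0,0,0,70]]}'
python3 -c "
from h import *
s=ctrl.get_image('side');t=ctrl.get_image('top')
cv2.imwrite('pics/s3.png',s);cv2.imwrite('pics/t3.png',t)
m=np.hstack([s[110:290,180:330],t[120:300,200:350]])
cv2.imwrite('pics/m3.png',cv2.resize(m,None,fx=2.6,fy=2.6,interpolation=cv2.INTER_CUBIC))"
```

```text
clock: 5.75
eef_pos: [611.2, 326.2, 252.1]
tool_rot: [3.133, -0.002, -2.919]
force: [-1.3, 1.3, 0.2]
width: 69.5
gripper_force: 0.0
```

View pics/m3.png

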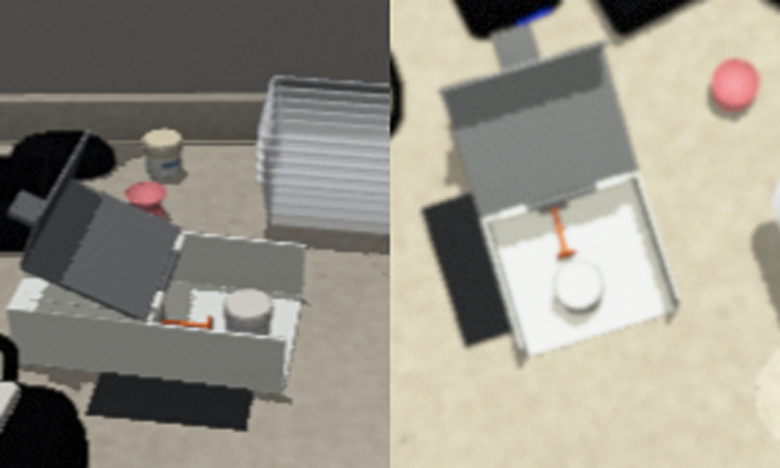

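The lid is open. The jar top shows at crop (248,297) in the side view and (579,284) in the top view, with the orange disc at (210,323) and (566,255).

```bash
python3 - <<'E'
from h import *
S=lambda u,v:(180+u/2.6-.3,110+v/2.6-.3); T=lambda u,v:(200+(u-390)/2.6-.3,120+v/2.6-.3)
# jar lid: bright blob around estimate (top view), and orange masks
J=tri(S(248,296),T(579,284)); print('jar top',J, plane('top',T(579,284),41))
for n in('side','top'):
    im=cv2.imread(f'pics/{n[0]}3.png'); h=cv2.cvtColor(im,cv2.COLOR_BGR2HSV)
    m=cv2.inRange(h,(3,110,70),(16,255,255)); m[:150]=0; m[:,:210]=0;m[:,320:]=0;m[260:]=0
    ys,xs=np.nonzero(m); print(n,len(xs)); 
    for y in range(ys.min(),ys.max()+1): print(y,xs[ys==y])
B=np.array([595.1,56.7]);
def inb(p,th=.21): c,s=np.cos(th),np.sin(th); d=np.array(p)[:2]-B; return np.array([c*d[0]+s*d[1],-s*d[0]+c*d[1]])
print('jar in bin',inb(J[0]))
for nm,p,z in [('wallRfront',T(676,300),50),('wallLfront',T(522,335),50),('RB',T(637,178),54),('LB',T(485,217),54)]:
    w=plane('top',p,z);print(nm,w,inb(w))
E
```

```text
jar top (array([527.2,  49.6,  47.5]), np.float64(0.5839773860272338)) [528.1  49.7  41. ]
side 40
232 [260]
233 [242 243 244 245 246 247 248 249 250 251 260]
234 [243 244 245 246 247 248 249 250 251 252 253 254 255 256 257 258 259 260]
235 [251 252 253 254 255 256 257 258 259 260]
top 34
200 [262 263]
201 [262 263]
202 [263]
203 [263 264]
204 [263 264]
205 [264]
206 [264 265]
207 [264 265]
208 [264 265]
209 [265]
210 [265]
211 []
212 [266]
213 [266]
214 [266]
215 [266 267]
216 [266 267 268]
217 [265 266 267 268 269]
218 [265 266 267]
jar in bin [-67.9   7.2]
wallRfront [507.6 -21.2  50. ] [-101.8  -58. ]
wallLfront [492.3  94.5  50. ] [-92.7  58.4]
RB [602.6  -1.2  54. ] [ -4.7 -58.2]
LB [583.2 115.2  54. ] [ 0.5 59.7]
```

```bash
python3 nudge.py '{"segments":[[23,-42,0,0,0,0,65],[23,-42,0,0,0,0,65],[23,-42,0,0,0,0,65],[23,-42,0,0,0,0,65],[23,-42,0,0,0,0,65],[23,-42,0,0,0,0,65],[0,0,0,0,0,0,65]]}'
python3 - <<'E'
from h import *
print(tool([527.5,49.6,15]),ctrl.read_state()['tool_rot'])
D=tri((260.3,233.3),(266.8,216.7)); print('disc',D,plane('top',(266.8,216.7),14),plane('side',(260.3,233.3),14))
print('plunger', plane('top',(262.5,200),13))
for p in [(238,321),(297,310),(292,304),(245,318)]: print('pl',plane('top',p,5))
E
```

```text
clock: 6.55
eef_pos: [531.6, 29.0, 252.3]
tool_rot: [-3.136, -0.003, -2.946]
force: [0.1, 0.3, -0.4]
width: 65.3
gripper_force: 0.0
[ -0.7  22.3 237.1] [-3.1 -0.  -2.9]
disc (array([556.8,  59. ,  20.9]), np.float64(2.06183275061897)) [559.3  59.5  14. ] [559.   51.2  14. ]
plunger [595.1  65.4  13. ]
pl [359.8 132.6   5. ]
pl [369.8  16.3   5. ]
pl [382.1  24.9   5. ]
pl [364.1 118.6   5. ]
```

```bash
python3 nudge.py '{"segments":[[0,11,20,0,0,0,65],[0,11,45,0,0,0,65],[0,0,45,0,0,0,65],[0,0,45,0,0,0,65],[0,0,15,0,0,0,65],[0,0,0,0,0,0,65]]}'
python3 - <<'E'
from h import *
print(tool([527.5,49.6,15]))
a=ctrl.get_image('side');cv2.imwrite('pics/s4.png',cv2.resize(a[130:270,200:340],None,fx=4,fy=4,interpolation=cv2.INTER_CUBIC))
E
```

```text
clock: 7.15
eef_pos: [527.6, 59.9, 79.7]
tool_rot: [-3.141, -0.006, -2.934]
force: [-0.2, -0.4, 0.8]
width: 65.1
gripper_force: 0.0
[  1.9 -10.   64.7]
```

View pics/s4.png

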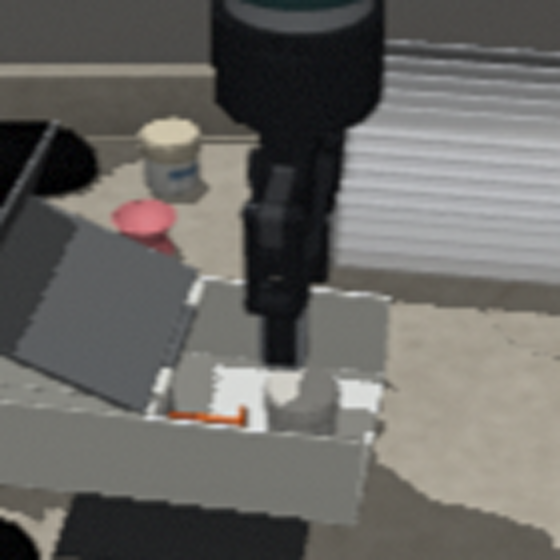

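The fingers are above the jar, in line with it; I still need −10 mm in y. Next I descend and grip.

```bash
python3 nudge.py '{"segments":[[1,-10,0,0,0,0,65],[0,0,20,0,0,0,65],[0,0,25,0,0,0,65],[0,0,19,0,0,0,65],[0,0,0,0,0,0,65]]}'
python3 nudge.py '{"segments":[[0,0,0,0,0,0,25],[0,0,0,0,0,0,25],[0,0,0,0,0,0,25],[0,0,0,0,0,0,25]]}'
```

```text
clock: 7.7
eef_pos: [530.8, 50.4, 17.4]
tool_rot: [-3.141, -0.001, -2.933]
force: [-0.6, 0.6, 0.5]
width: 64.9
gripper_force: 0.0
clock: 8.1
eef_pos: [532.5, 51.4, 19.7]
tool_rot: [-3.141, 0.003, -2.932]
force: [-0.5, -0.9, 5.4]
width: 36.1
gripper_force: 59.2
```

```bash
python3 nudge.py '{"segments":[[0,0,-10,0,0,0,25],[0,0,-25,0,0,0,25],[0,0,-30,0,0,0,25],[0,0,-15,0,0,0,25],[20,20,0,0,0,0,25],[20,25,0,0,0,0,25],[20,25,0,0,0,0,25],[16,16,0,0,0,0,25],[0,0,30,0,0,0,25],[0,0,25,0,0,0,25],[0,0,10,0,0,0,25],[0,0,0,0,0,0,25]]}'
```

```text
clock: 9.3
eef_pos: [439.2, 120.1, 33.2]
tool_rot: [3.141, -0.002, -2.93]
force: [-0.1, 0.2, 0.4]
width: 35.8
gripper_force: 60.0
```

```bash
python3 nudge.py '{"segments":[[0,0,8,0,0,0,25],[0,0,5,0,0,0,25],[0,0,2.5,0,0,0,25],[0,0,0,0,0,0,25],[0,0,0,0,0,0,25]]}'
```

```text
clock: 9.8
eef_pos: [438.9, 119.5, 21.3]
tool_rot: [-3.14, -0.004, -2.931]
force: [0.3, 0.3, -0.7]
width: 36.0
gripper_force: 60.0
```

```bash
python3 nudge.py '{"segments":[[0,0,2,0,0,0,25],[0,0,0,0,0,0,25]]}';python3 nudge.py '{"segments":[[0,0,2,0,0,0,25],[0,0,0,0,0,0,25]]}'
```

```text
clock: 10.0
eef_pos: [438.5, 119.5, 18.8]
tool_rot: [-3.14, -0.004, -2.931]
force: [-0.3, 0.4, -0.5]
width: 35.9
gripper_force: 60.0
clock: 10.2
eef_pos: [438.4, 119.6, 16.7]
tool_rot: [-3.14, -0.004, -2.931]
force: [-0.0, 0.4, 0.9]
width: 36.1
gripper_force: 60.2
```

```bash
python3 nudge.py '{"segments":[[0,0,1.5,0,0,0,25],[0,0,0,0,0,0,25]]}';python3 nudge.py '{"segments":[[0,0,1,0,0,0,25],[0,0,0,0,0,0,25]]}'
```

```text
clock: 10.4
eef_pos: [438.3, 119.6, 16.5]
tool_rot: [-3.14, -0.004, -2.931]
force: [-2.2, -0.5, 18.8]
width: 36.0
gripper_force: 62.0
clock: 10.6
eef_pos: [438.4, 119.6, 16.4]
tool_rot: [-3.139, -0.003, -2.93]
force: [-5.2, -0.4, 33.0]
width: 36.2
gripper_force: 63.2
```

Contact occurs at 16.5, matching the bin's 3 mm floor. I'll relax, release, and lift.

```bash
python3 nudge.py '{"segments":[[0,0,-2,0,0,0,25],[0,0,0,0,0,0,65],[0,0,0,0,0,0,65],[0,0,0,0,0,0,65],[0,0,0,0,0,0,65],[0,0,-30,0,0,0,65],[0,0,-40,0,0,0,65],[0,0,-30,0,0,0,65],[0,0,0,0,0,0,65]]}'
python3 - <<'E'
from h import *
print(tool([556.5,58.5,14]))
a=ctrl.get_image('side');b=ctrl.get_image('top')
cv2.imwrite('pics/s5.png',a);cv2.imwrite('pics/t5.png',b)
for n,im in(('side',a),('top',b)):
    h=cv2.cvtColor(im,cv2.COLOR_BGR2HSV); m=cv2.inRange(h,(3,110,70),(16,255,255)); m[:195]=0; m[:,:230]=0;m[:,285:]=0;m[250:]=0
    ys,xs=np.nonzero(m); print(n,len(xs)); 
    for y in sorted(set(ys)): print(y,xs[ys==y])
E
```

```text
clock: 11.5
eef_pos: [440.7, 120.6, 118.7]
tool_rot: [3.142, 0.001, -2.932]
force: [0.8, 0.8, -0.8]
width: 64.9
gripper_force: 0.0
[-100.2  -84.8  104.8]
side 40
232 [260]
233 [242 243 244 245 246 247 248 249 250 251 260]
234 [243 244 245 246 247 248 249 250 251 252 253 254 255 256 257 258 259 260]
235 [251 252 253 254 255 256 257 258 259 260]
top 34
200 [262 263]
201 [262 263]
202 [263]
203 [263 264]
204 [263 264]
205 [264]
206 [264 265]
207 [264 265]
208 [264 265]
209 [265]
210 [265]
212 [266]
213 [266]
214 [266]
215 [266 267]
216 [266 267 268]
217 [265 266 267 268 269]
218 [265 266 267]
```

```bash
python3 nudge.py '{"segments":[[-30,-25,0,0,0,0,40],[-30,-25,0,0,0,0,40],[-25,-20,0,0,0,0,40],[-15,-14,0,0,0,0,40],[0,0,0,0,0,0,40],[0,0,0,0,0,0,40]]}'
python3 - <<'E'
from h import *
print(tool([557.5,59,6.5]))
E
```

```text
clock: 12.2
eef_pos: [552.4, 58.5, 113.6]
tool_rot: [-3.141, -0.009, -2.931]
force: [-0.7, 0.3, -0.4]
width: 39.8
gripper_force: 0.0
[ -6.   -0.5 107.1]
```

```bash
python3 nudge.py '{"segments":[[-4,0,30,0,0,0,40],[0,0,35,0,0,0,40],[0,0,20,0,0,0,40],[0,0,10,0,0,0,40],[0,0,0,0,0,0,40],[0,0,0,0,0,0,40]]}'
python3 - <<'E'
from h import *
print(tool([557.5,59,6.5]))
a=ctrl.get_image('side');cv2.imwrite('pics/s6.png',cv2.resize(a[130:270,190:340],None,fx=4,fy=4,interpolation=cv2.INTER_CUBIC))
E
```

```text
clock: 12.8
eef_pos: [557.3, 59.9, 20.9]
tool_rot: [-3.141, -0.005, -2.93]
force: [0.2, -0.3, 0.0]
width: 39.8
gripper_force: 0.0
[-0.  -1.  14.4]
```

View pics/s6.png

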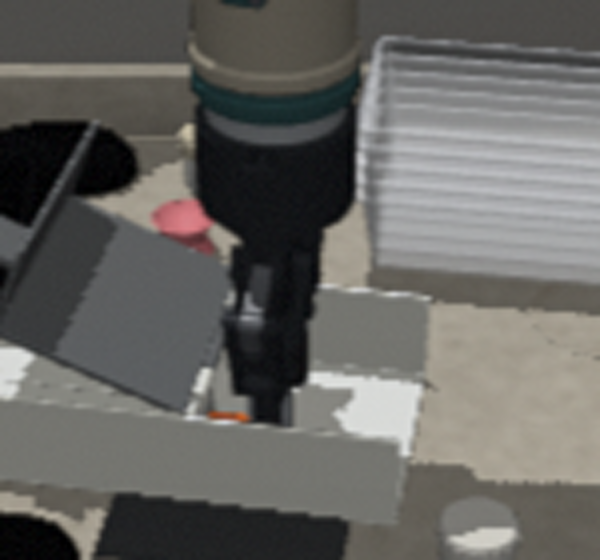

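The finger covers crop x 250–295 and the disc is at 280, so it's aligned. I lower and close.

```bash
python3 nudge.py '{"segments":[[0,0,8,0,0,0,40],[0,0,5,0,0,0,40],[0,0,0,0,0,0,40],[0,0,0,0,0,0,5],[0,0,0,0,0,0,5],[0,0,0,0,0,0,5],[0,0,0,0,0,0,5],[0,0,0,0,0,0,5]]}'
```

```text
clock: 13.65
eef_pos: [557.4, 59.2, 7.4]
tool_rot: [-3.141, -0.005, -2.931]
force: [-0.2, 0.2, -0.4]
width: 10.7
gripper_force: 58.5
```

```bash
python3 nudge.py '{"segments":[[5,0,0,0,0,0,5],[10,0,0,0,0,0,5],[15,0,0,0,0,0,5],[15,0,0,0,0,0,5],[15,0,0,0,0,0,5],[15,0,0,0,0,0,5],[15,0,0,0,0,0,5],[10,0,0,0,0,0,5],[3,0,0,0,0,0,5],[0,0,0,0,0,0,5]]}'
python3 - <<'E'
from h import *
print(ctrl.read_state()['eef_pos'])
a=ctrl.get_image('side');cv2.imwrite('pics/s7.png',cv2.resize(a[130:270,190:340],None,fx=4,fy=4,interpolation=cv2.INTER_CUBIC))
E
```

```text
clock: 14.65
eef_pos: [455.9, 37.4, 8.0]
tool_rot: [-3.141, -0.006, -2.931]
force: [-0.1, -0.3, 1.3]
width: 11.1
gripper_force: 58.5
[455.9  37.4   8. ]
```

View pics/s7.png

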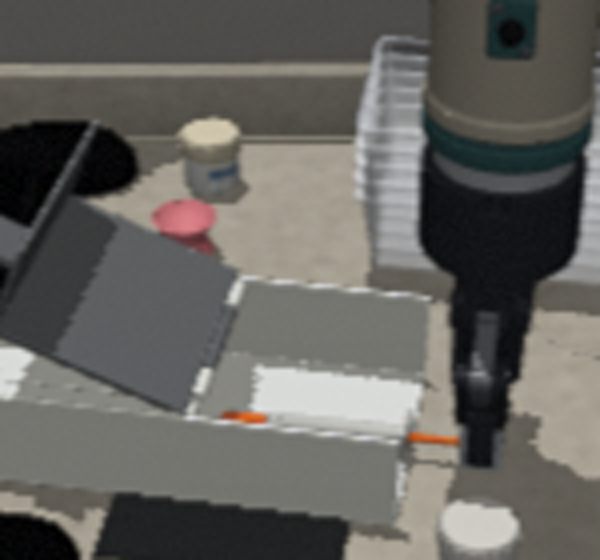

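The syringe is out with its orange nozzle cap at crop (245,417), clear of the deck. I release it, lift and look.

```bash
python3 nudge.py '{"segments":[[0,0,0,0,0,0,40],[0,0,0,0,0,0,40],[0,0,0,0,0,0,40],[0,0,-25,0,0,0,40],[0,0,-40,0,0,0,40],[0,0,-40,0,0,0,40],[0,30,0,0,0,0,40],[0,40,0,0,0,0,40],[0,30,0,0,0,0,40],[0,0,0,0,0,0,40]]}'
python3 - <<'E'
from h import *
print(ctrl.read_state()['eef_pos'])
a=ctrl.get_image('side');b=ctrl.get_image('top')
cv2.imwrite('pics/s8.png',a);cv2.imwrite('pics/t8.png',b)
for n,im in(('side',a),('top',b)):
    h=cv2.cvtColor(im,cv2.COLOR_BGR2HSV); m=cv2.inRange(h,(3,110,70),(16,255,255)); m[:180]=0; m[:,:230]=0;m[:,320:]=0;m[280:]=0
    k,l,s,c=cv2.connectedComponentsWithStats(m,connectivity=8)
    for i in range(1,k):
        if s[i,4]>3: print(n,s[i],c[i])
m=np.hstack([a[120:280,220:360],b[170:330,220:360]])
cv2.imwrite('pics/m8.png',cv2.resize(m,None,fx=2.85,fy=2.85,interpolation=cv2.INTER_CUBIC))
E
```

```text
clock: 15.7
eef_pos: [435.8, 140.6, 113.4]
tool_rot: [3.139, -0.003, -2.924]
force: [-0.0, 0.4, 1.2]
width: 39.5
gripper_force: 0.0
[435.8 140.6 113.4]
side [245 233  11   3  25] [250.2 233.8]
side [291 238   9   3  20] [294.9 239.2]
top [264 203   6  10  36] [266.4 207.2]
```

View pics/m8.png

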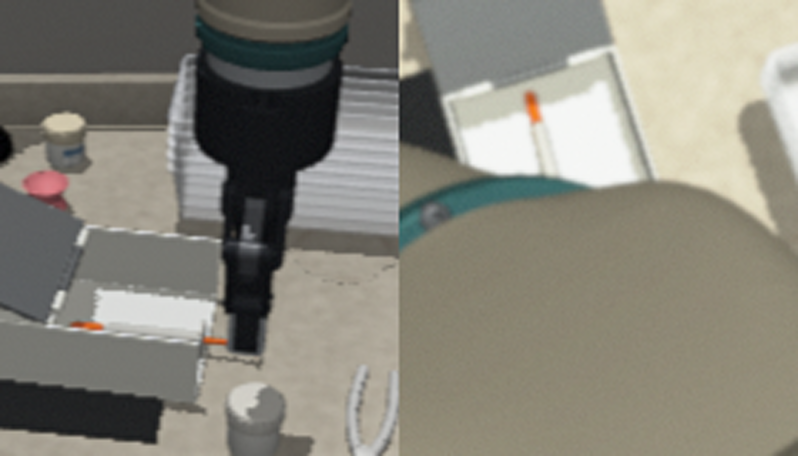

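The nozzle cap's tip is at top pixel (265,203), and the white barrel runs down to about (272,231), where the arm hides it. I'll compute the axis from this and the disc's known release point.

```bash
python3 - <<'E'
from h import *
tip=plane('top',(265.3,202.7),8); far=plane('top',(271.9,230.5),16); disc=np.array([456.2,37.4,10])
d=far-tip; print(tip,far,np.arctan2(-d[1],-d[0])); e=tip-disc; print(np.linalg.norm(e[:2]),np.arctan2(e[1],e[0]))
print('cap tri',tri((250.2,233.8),(266.4,207.2)))
u=e[:2]/np.linalg.norm(e[:2]); g=disc[:2]+u*76.5; print('barrel',g, tip[:2]-u*59)
print(tool([*g,8]),ctrl.read_state()['eef_pos'])
E
```

```text
[590.2  60.3   8. ] [529.6  51.5  16. ] 0.1443891703874742
135.91606381509916 0.16962333742057356
cap tri (array([579. ,  58.6,  12.2]), np.float64(0.9037776449154125))
barrel [531.6  50.3] [532.   50.4]
[ -76.  -103.7  104.5] [436.  136.  112.7]
```

```bash
python3 nudge.py '{"segments":[[-20,-25,0,0,0,0.04,40],[-20,-30,0,0,0,0,40],[-20,-30,0,0,0,0,40],[-14,-16,0,0,0,0,40],[0,0,30,0,0,0,40],[0,0,30,0,0,0,40],[0,0,0,0,0,0,40],[0,0,0,0,0,0,40]]}'
python3 - <<'E'
from h import *
print(tool([531.8,50.4,7]),ctrl.read_state()['eef_pos'])
E
```

```text
clock: 16.6
eef_pos: [526.3, 48.5, 52.3]
tool_rot: [-3.14, -0.007, -2.972]
force: [0.1, -0.0, 0.4]
width: 39.9
gripper_force: 0.0
[-6.   1.  45.3] [526.3  48.5  52.3]
```

```bash
python3 nudge.py '{"segments":[[-5,1,20,0,0,0,40],[0,0,15,0,0,0,40],[0,0,8,0,0,0,40],[0,0,0,0,0,0,40],[0,0,0,0,0,0,40]]}'
python3 - <<'E'
from h import *
print(tool([531.8,50.4,7]))
E
```

```text
clock: 17.1
eef_pos: [531.9, 51.3, 10.4]
tool_rot: [-3.14, -0.004, -2.971]
force: [0.1, 0.1, 0.4]
width: 40.1
gripper_force: 0.0
[ 0.3 -0.8  3.4]
```

```bash
python3 nudge.py '{"segments":[[0,0,3,0,0,0,40],[0,0,0,0,0,0,40],[0,0,0,0,0,0,5],[0,0,0,0,0,0,5],[0,0,0,0,0,0,5],[0,0,0,0,0,0,5],[0,0,0,0,0,0,5]]}'
python3 nudge.py '{"segments":[[0,0,-5,0,0,0,5],[0,0,-20,0,0,0,5],[0,0,-30,0,0,0,5],[0,0,-30,0,0,0,5],[0,0,0,0,0,0,5],[0,0,0,0,0,0,5]]}'
python3 - <<'E'
from h import *
a=ctrl.get_image('side');cv2.imwrite('pics/s9.png',a)
h=cv2.cvtColor(a,cv2.COLOR_BGR2HSV); m=cv2.inRange(h,(3,110,70),(16,255,255)); m[:130]=0; m[:,:200]=0;m[:,340:]=0;m[280:]=0
k,l,s,c=cv2.connectedComponentsWithStats(m,connectivity=8)
for i in range(1,k):
    if s[i,4]>3: print(s[i],c[i])
# where the ends should be when held level at tcp
e=ctrl.read_state()['eef_pos']; u=np.array([np.cos(.17),np.sin(.17),0])
print(proj('side',[e+u*50+[0,0,6],e-u*76.5+[0,0,6],e+[0,0,6]]))
E
```

```text
clock: 17.8
eef_pos: [531.5, 51.1, 6.7]
tool_rot: [-3.14, -0.005, -2.971]
force: [0.1, -0.3, 4.0]
width: 8.7
gripper_force: 58.8
clock: 18.4
eef_pos: [532.1, 51.3, 91.9]
tool_rot: [-3.14, -0.004, -2.971]
force: [0.3, -0.4, -0.3]
width: 8.6
gripper_force: 58.8
[243 199  12   5  52] [249.1 200.8]
[293 203  21   7  59] [303.8 205.5]
[[248.2 199.8]
 [312.6 208.2]
 [273.3 203.1]]
```

```bash
python3 - <<'E'
from h import *
for a,b in [((280,164),(348,187)),((285,140),(407,173)),((385,147),(455,292)),((387,168),(397,311))]: print(tri(a,b))
im=cv2.imread('pics/t3.png'); h=cv2.cvtColor(im,cv2.COLOR_BGR2HSV)
m=cv2.inRange(h,(0,0,120),(179,38,255)); m[:,:335]=0; m[:150]=0; m[330:]=0; m[:,470:]=0
m=cv2.morphologyEx(m,cv2.MORPH_OPEN,np.ones((3,3)))
c=max(cv2.findContours(m,cv2.RETR_EXTERNAL,cv2.CHAIN_APPROX_NONE)[0],key=cv2.contourArea)
r=cv2.minAreaRect(c); b=cv2.boxPoints(r); print(r); 
q=cv2.approxPolyDP(cv2.convexHull(c),6,True)[:,0]; print(q)
for p in q: print(plane('top',p,101))
e=ctrl.read_state()['eef_pos']; y=.234; u=np.array([np.cos(y),np.sin(y)])
g=np.array([477,-181.5])+u*10; print(g,tool([*g,e[2]]))
E
```

```text
(array([579.2, -99.8,  96.3]), np.float64(9.105686196867461))
(array([ 601.3, -210.8,   99.2]), np.float64(3.7631821461668165))
(array([ 371.3, -260.4,  104.5]), np.float64(7.43286658807465))
(array([ 349.4, -154.6,  107.6]), np.float64(5.057984627013939))
((397.63641357421875, 238.445068359375), (172.77249145507812, 96.79873657226562), 56.768287658691406)
[[375 150]
 [397 152]
 [467 256]
 [469 280]
 [441 313]
 [388 312]
 [336 198]]
[ 649.5 -157.5  101. ]
[ 641.6 -198.   101. ]
[ 435.7 -293.4  101. ]
[ 393.5 -289.2  101. ]
[ 341.8 -231.1  101. ]
[ 351.5 -140.1  101. ]
[563.7 -73.7 101. ]
[ 486.7 -179.2] [  83.1 -219.3    0.8]
```

```bash
python3 nudge.py '{"segments":[[0,0,-30,0,0,0,5],[0,0,-30,0,0,0,5],[14,-25,0,0,0,0,5],[14,-36,0,0,0,0,5],[14,-36,0,0,0,0,5],[14,-36,0,0,0,0,5],[14,-36,0,0,0,0,5],[12,-30,0,0,0,0,5],[1,-20,0,0,0,0,5],[0,0,0,0,0,-0.064,5],[0,0,0,0,0,0,5],[0,0,0,0,0,0,5]]}'
python3 - <<'E'
from h import *
print(tool([486,-179,56]))
a=ctrl.get_image('side');b=ctrl.get_image('top')
m=np.hstack([a[80:240,220:400],b[150:310,310:490]])
cv2.imwrite('pics/m10.png',cv2.resize(m,None,fx=2.2,fy=2.2,interpolation=cv2.INTER_CUBIC))
E
```

```text
clock: 19.65
eef_pos: [486.9, -177.7, 151.3]
tool_rot: [3.141, -0.007, -2.908]
force: [-0.3, 0.2, 0.2]
width: 8.3
gripper_force: 58.8
[ 0.5 -1.1 95.3]
```

View pics/m10.png

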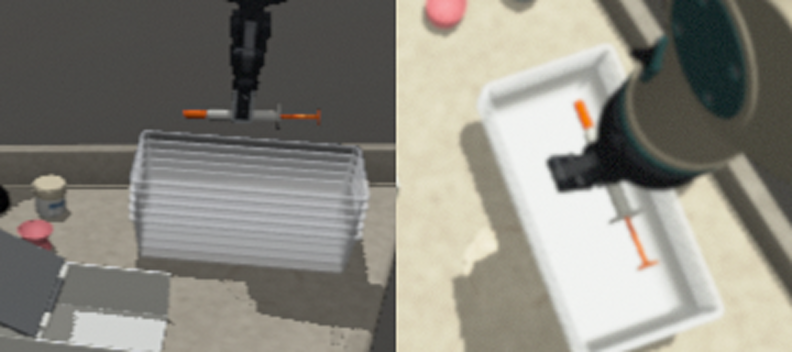

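The syringe hangs level over the tray, parallel to it and about centred. That was my 11th picture by count, one over the limit of 10, so I view no more and use numbers only from here.

```bash
python3 nudge.py '{"segments":[[0,0,25,0,0,0,5],[0,0,30,0,0,0,5],[0,0,20,0,0,0,5],[0,0,12,0,0,0,5],[0,0,5,0,0,0,5],[0,0,0,0,0,0,5],[0,0,0,0,0,0,5]]}'
python3 nudge.py '{"segments":[[0,0,2,0,0,0,5],[0,0,0,0,0,0,5]]}'
```

```text
clock: 20.45
eef_pos: [487.7, -178.5, 60.8]
tool_rot: [-3.14, -0.004, -2.907]
force: [-0.2, -0.5, -0.4]
width: 8.5
gripper_force: 58.8
clock: 20.65
eef_pos: [487.2, -178.8, 58.6]
tool_rot: [-3.14, -0.005, -2.907]
force: [-0.1, 0.2, -0.4]
width: 8.8
gripper_force: 58.8
```

```bash
python3 nudge.py '{"segments":[[0,0,3,0,0,0,5],[0,0,2,0,0,0,5],[0,0,0,0,0,0,5],[0,0,0,0,0,0,5]]}'
python3 nudge.py '{"segments":[[0,0,1,0,0,0,5],[0,0,0,0,0,0,5]]}'
```

```text
clock: 21.05
eef_pos: [486.9, -178.6, 53.1]
tool_rot: [-3.141, -0.005, -2.907]
force: [0.0, -0.2, 1.1]
width: 9.1
gripper_force: 58.8
clock: 21.25
eef_pos: [486.9, -178.6, 52.0]
tool_rot: [-3.141, -0.005, -2.907]
force: [-0.2, 0.3, -0.7]
width: 8.7
gripper_force: 59.7
```

```bash
python3 nudge.py '{"segments":[[0,0,0,0,0,0,35],[0,0,0,0,0,0,35],[0,0,0,0,0,0,35],[0,0,-20,0,0,0,35],[0,0,-40,0,0,0,35],[0,0,-40,0,0,0,35],[0,0,-10,0,0,0,35],[-10,30,0,0,0,0.02,65],[-10,40,0,0,0,0.008,65],[0,40,0,0,0,0,65],[0,40,0,0,0,0,65],[0,0,0,0,0,0,65]]}'
python3 - <<'E'
from h import *
print(ctrl.read_state()['tool_rot'][2]%6.283, tool([438.8,119.6,60]))
b=ctrl.get_image('top'); h=cv2.cvtColor(b,cv2.COLOR_BGR2HSV); m=cv2.inRange(h,(3,110,70),(16,255,255)); m[:150]=0; m[:,:320]=0;m[:,490:]=0;m[320:]=0
k,l,s,c=cv2.connectedComponentsWithStats(m,connectivity=8)
for i in range(1,k):
    if s[i,4]>3: print(s[i],c[i],plane('top',c[i],57))
E
```

```text
clock: 22.45
eef_pos: [473.9, -21.3, 162.1]
tool_rot: [3.14, -0.005, -2.926]
force: [-0.2, -0.0, -0.3]
width: 64.9
gripper_force: 0.0
3.3573995370884298 [  3.6 144.9 102.4]
```

```bash
python3 nudge.py '{"segments":[[1,35,0,0,0,0,65],[1,40,0,0,0,0,65],[1,40,0,0,0,0,65],[0,30,0,0,0,0,65],[0,0,0,0,0,0,65],[0,0,0,0,0,0,65],[0,0,0,0,0,0,65]]}'
python3 - <<'E'
from h import *
print(ctrl.read_state()['tool_rot'][2]%6.283, tool([438.5,119.6,17]))
for n in ('top','side'):
  b=ctrl.get_image(n); h=cv2.cvtColor(b,cv2.COLOR_BGR2HSV); m=cv2.inRange(h,(3,110,70),(16,255,255)); m[:150]=0; m[:,:235]=0;m[:,490:]=0;m[320:]=0
  cv2.imwrite(f'pics/{n}11.png',b)
  k,l,s,c=cv2.connectedComponentsWithStats(m,connectivity=8)
  for i in range(1,k):
    if s[i,4]>3: print(n,s[i],c[i],plane(n,c[i],57))
# jar white lid blob in the side view, expected at 38 high
print(proj('side',[[438.5,119.6,38]]))
E
```

```text
clock: 23.2
eef_pos: [442.8, 111.8, 161.4]
tool_rot: [-3.139, -0.006, -2.938]
force: [-0.8, -0.6, -0.7]
width: 64.8
gripper_force: 0.0
3.3450577581693755 [  1.7   8.8 144.4]
top [381 209   7  11  39] [383.6 214. ] [ 534.2 -166.9   57. ]
top [401 257   9  20  25] [405.3 266.6] [ 430.2 -193.2   57. ]
[[306.5 260.4]]
```

The syringe lies in the tray with cap at (534,−167) and plunger at (430,−193), yaw about 0.24. Now I take the jar.

```bash
python3 nudge.py '{"segments":[[1,8,30,0,0,0,65],[0,0,40,0,0,0,65],[0,0,30,0,0,0,65],[0,0,0,0,0,0,65],[0,0,0,0,0,0,65]]}'
python3 - <<'E'
from h import *
print(ctrl.read_state()['tool_rot'][2]%6.283, tool([438.5,119.6,17]))
E
```

```text
clock: 23.8
eef_pos: [439.4, 120.8, 61.9]
tool_rot: [-3.14, -0.006, -2.936]
force: [-0.4, 1.1, 0.2]
width: 65.0
gripper_force: 0.0
3.347087819066759 [ 0.8 -0.9 44.9]
```

```bash
python3 nudge.py '{"segments":[[1,-1,20,0,0,0,65],[0,0,20,0,0,0,65],[0,0,5,0,0,0,65],[0,0,0,0,0,0,65],[0,0,0,0,0,0,25],[0,0,0,0,0,0,25],[0,0,0,0,0,0,25],[0,0,0,0,0,0,25]]}'
python3 nudge.py '{"segments":[[0,0,-10,0,0,0,25],[0,0,-25,0,0,0,25],[0,0,-35,0,0,0,25],[0,0,-20,0,0,0,25],[-20,-20,0,0,0,0,25],[-20,-25,0,0,0,0,25],[-20,-25,0,0,0,0,25],[-16,-16,0,0,0,0,25],[0,0,0,0,0,0,25],[0,0,0,0,0,0,25]]}'
python3 - <<'E'
from h import *
print(tool([532,51,20]))
E
```

```text
clock: 24.6
eef_pos: [439.1, 120.3, 18.2]
tool_rot: [-3.141, -0.003, -2.935]
force: [-0.9, -0.5, 8.9]
width: 35.7
gripper_force: 58.9
clock: 25.6
eef_pos: [530.4, 51.5, 107.0]
tool_rot: [-3.141, -0.005, -2.936]
force: [-0.1, -0.0, -0.1]
width: 36.0
gripper_force: 60.0
[-1.9 -0.8 87. ]
```

```bash
python3 nudge.py '{"segments":[[-2,-1,25,0,0,0,25],[0,0,30,0,0,0,25],[0,0,18,0,0,0,25],[0,0,7,0,0,0,25],[0,0,0,0,0,0,25],[0,0,0,0,0,0,25],[0,0,0,0,0,0,25]]}'
python3 nudge.py '{"segments":[[0,0,3,0,0,0,25],[0,0,0,0,0,0,25],[0,0,0,0,0,0,25]]}'
```

```text
clock: 26.3
eef_pos: [533.2, 51.3, 27.6]
tool_rot: [-3.141, -0.003, -2.935]
force: [0.1, -0.2, -1.0]
width: 36.1
gripper_force: 60.0
clock: 26.6
eef_pos: [532.6, 50.8, 23.6]
tool_rot: [-3.141, -0.005, -2.935]
force: [0.4, 0.3, -0.7]
width: 35.7
gripper_force: 60.0
```

```bash
python3 nudge.py '{"segments":[[0,0,1.5,0,0,0,25],[0,0,0,0,0,0,25]]}'; python3 nudge.py '{"segments":[[0,0,1,0,0,0,25],[0,0,0,0,0,0,25]]}'
```

```text
clock: 26.8
eef_pos: [532.4, 50.9, 21.8]
tool_rot: [-3.141, -0.005, -2.935]
force: [-0.1, 0.7, -0.4]
width: 35.7
gripper_force: 60.0
clock: 27.0
eef_pos: [532.5, 50.9, 21.3]
tool_rot: [-3.14, -0.005, -2.935]
force: [-1.0, -0.2, 3.4]
width: 36.1
gripper_force: 60.6
```

Contact at 21.3, as predicted. I release, retreat and check the final state.

```bash
python3 nudge.py '{"segments":[[0,0,0,0,0,0,60],[0,0,0,0,0,0,60],[0,0,0,0,0,0,60],[0,0,0,0,0,0,60],[0,0,-20,0,0,0,60],[0,0,-40,0,0,0,60],[0,0,-45,0,0,0,60],[0,0,-45,0,0,0,60],[0,0,-45,0,0,0,60],[0,0,-25,0,0,0,60],[0,40,0,0,0,0,60],[0,40,0,0,0,0,60]]}'
python3 nudge.py '{"segments":[[0,45,0,0,0,0,60],[0,45,0,0,0,0,60],[0,45,0,0,0,0,60],[0,45,0,0,0,0,60],[0,0,0,0,0,0,60],[0,0,0,0,0,0,60]]}'
python3 - <<'E'
from h import *
for n in('side','top'):
    a=cv2.imread(f'pics/{n[0]}3.png').astype(int); b=ctrl.get_image(n); cv2.imwrite(f'pics/{n}12.png',b); b=b.astype(int)
    m=(np.abs(a-b).max(2)>40).astype(np.uint8); k,l,s,c=cv2.connectedComponentsWithStats(m)
    print(n,[(list(s[i]),) for i in range(1,k) if s[i,4]>12])
    x,y=proj(n,[[527.5,49.6,41]])[0].astype(int); g=b[y-14:y+15,x-14:x+15].mean(2); g0=a[y-14:y+15,x-14:x+15].mean(2)
    r=cv2.phaseCorrelate(g0,g,cv2.createHanningWindow((29,29),cv2.CV_64F)); print('jar shift px',r)
    h=cv2.cvtColor(b.astype(np.uint8),cv2.COLOR_BGR2HSV); o=cv2.inRange(h,(3,110,70),(16,255,255)); o[:130]=0;o[:,:235]=0;o[320:]=0
    k,l,s,c=cv2.connectedComponentsWithStats(o,connectivity=8)
    for i in range(1,k):
        if s[i,4]>5: print('orange',s[i],c[i])
E
```

```text
clock: 28.2
eef_pos: [517.9, 129.2, 241.9]
tool_rot: [-3.14, -0.003, -2.94]
force: [-0.3, 0.5, 0.1]
width: 60.2
gripper_force: 0.0
clock: 28.8
eef_pos: [479.4, 307.0, 240.5]
tool_rot: [-3.14, -0.006, -2.932]
force: [0.8, -1.1, 0.0]
width: 59.9
gripper_force: 0.0
side [([np.int32(53), np.int32(0), np.int32(59), np.int32(15), np.int32(419)],), ([np.int32(104), np.int32(0), np.int32(31), np.int32(12), np.int32(38)],), ([np.int32(186), np.int32(0), np.int32(84), np.int32(69), np.int32(4859)],), ([np.int32(58), np.int32(13), np.int32(40), np.int32(6), np.int32(56)],), ([np.int32(62), np.int32(36), np.int32(81), np.int32(47), np.int32(2124)],), ([np.int32(191), np.int32(69), np.int32(79), np.int32(17), np.int32(1053)],), ([np.int32(79), np.int32(76), np.int32(80), np.int32(141), np.int32(4734)],), ([np.int32(194), np.int32(82), np.int32(75), np.int32(158), np.int32(6670)],), ([np.int32(145), np.int32(158), np.int32(10), np.int32(17), np.int32(86)],), ([np.int32(301), np.int32(170), np.int32(41), np.int32(4), np.int32(60)],), ([np.int32(348), np.int32(170), np.int32(12), np.int32(2), np.int
[... 1676 characters left out ...]
.int32(193), np.int32(22110)],), ([np.int32(23), np.int32(255), np.int32(83), np.int32(84), np.int32(4092)],), ([np.int32(77), np.int32(263), np.int32(7), np.int32(5), np.int32(16)],), ([np.int32(221), np.int32(354), np.int32(6), np.int32(4), np.int32(17)],), ([np.int32(148), np.int32(357), np.int32(2), np.int32(20), np.int32(34)],), ([np.int32(151), np.int32(357), np.int32(13), np.int32(63), np.int32(535)],), ([np.int32(243), np.int32(361), np.int32(5), np.int32(41), np.int32(70)],)]
jar shift px ((0.49182694606529687, 0.11242020609915038), 0.805966923739942)
orange [ 483  130   77  108 3558] [536.3 171.2]
orange [381 209   7  11  39] [383.6 214. ]
orange [401 257   9  19  24] [405.2 266.2]
```

The jar is within about 1 mm of its start, the syringe lies in the tray and the lid is unchanged. I hand in.

```bash
python3 -c "
from cell import ctrl
print(ctrl.finish_job())"
```

```text
the job is handed in; nothing more can be done
None
```

I handed the job in at about 29 s with the lid open, the syringe flat in the top tray and the jar back within about 1 mm of its start; the hand-in gave no verdict, and I viewed 11 pictures, one over the limit of 10.

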